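# Fit the coded lock to the sample case, dial its code and fold the change lever

## Robot

A 6-joint arm with a two-finger parallel gripper is mounted at the origin on the work surface; the furniture and walls round the work are solid. World frame = base frame: x ahead of the robot, y to its left, z up, the work surface at z = 0. Lengths are in m, angles in degrees, forces in N, time in s.
With the tool pointing down it reaches from about 0.375 to 0.9 m from the base axis. Payload 3.1 kg.
Tool frame: the origin (TCP) lies at the very end of the fingers, on their centre line; the grasp point (between the pads) lies bot.grip_point_offset behind it (bot.grip_point_offset is the distance from the TCP to the grasp point, in m); z points along the fingers, y is the line along which they close (so a half turn about z gives the same grasp; the last joint's range is limited). The gripper opens to 87 mm and grips with 3 to 60 N. Pads are 19 mm wide; open, the fingers measure 117 mm over their backs; the gripper's body (75 mm by 190 mm) begins 51 mm behind the grasp point.
Start: joints at [-77.55, 30.224, 82.088, -0, 67.689, -10.227], TCP at [0.241, -0.577, 0.223] pointing down, gripper open.
Joint ranges: [-176.69, 176.69], [-43.24, 126.21], [12.49, 139.97], [-82, 262], [0, 151.66], [-163.58, 163.58]. Speed limits (degrees/s): [159.86, 159.86, 180, 180, 180, 180].

## Interface

Orientations are given as a 3x3 rotation matrix whose columns are the frame's x, y, z axes.
In Python, from rig import bot, viewer, ticket gives the robot as it stands.
- The arm moves only by the tool servo_tool, never from a script. Its argument "targets" is a list of rows, each an object with "offset": the shift along the tool's x, y, z in m, a list of three; "dr": the turn, a rotation vector about the tool's x, y, z in degrees, a list of three. In form: [{"offset": [x, y, z], "dr": [ax, ay, az]}, ...]. A call has 1 to 20 rows; each row is the pose to reach, as a shift and turn from the pose commanded when the call began, along the tool's axes at that moment; what a row does not reach only later rows make up. A row lasts 1/12 s, in which the tool goes at most 41.7 mm and 7.16 degrees, less where a joint would pass 70% of its speed; a pose out of reach is approached as far as the arm can. A call with a gripper value outside its range is refused whole. "gripper" is the gripper command: -1 is fully open, 1 is shut, values between are in proportion, set as the call begins (left out, the last holds). The fingers move at their own pace and stop on an object; the grip force is fixed at half the most. Time passes only in rows, so rows that repeat a pose let the fingers close. It gives the time, the measured TCP pose, the force, the opening and the grip force at its end, in the units of the state.
- bot.read_state(): the state, without advancing time (a new reading comes with each control period).
- viewer.capture(name): name is "scene" or "top" or "wrist"; returns a dict with "color" (384x512x3 uint8, red, green, blue), "camera_matrix" (3x3 intrinsics, pixels), "R" (3x3) and "t" (3): a world point X has camera coordinates R X + t. Camera axes: x right, y down, z forward; pixel columns grow to the right and rows downward; lengths in m; the calibration is good to about 2 mm. A picture is of the moment at which its call begins. There is no depth.
- ticket.hand_in(): hands the job in; it is judged then, once.
The state is a dict: "time_s": time; "joint_positions": joint angles; "qvel": joint speeds; "tau": joint torques, N m; "position": TCP position; "tcp_rot": TCP orientation; "force": force on the tool from outside, world axes, zero at the start; "moment": the same for the moment, N m; "opening": opening from 0.0 (shut) to 1.0 (fully open); "grasp_force": force on a finger pad.
Only numpy, scipy, OpenCV 4.12 (cv2) and the standard library are available. Lean on these libraries where they do the work, as an engineer would, in place of code of your own. Each camera call takes 0.05 s, during which the arm holds its last target. There are 200 camera calls.

## Task

Lift the two-dial combination lock by its block and set it down fully home, level and dials up, in the bracket on the lid of the sample case. Only once it sits there, turn its dials one after the other to the new code: the dial at the plain end of the lock to four dots, the dial beside the lever to two dots; then fold the lever down flat to keep the code, and leave the loose bottle and beaker where they stand.

Things in the scene. Friction and masses are not known exactly. Their poses are not given: they have to be found in the camera images.
- lock_mid (a point): Centre of the lock's block: bare aluminium, 54 (x) x 170 (y) x 38 (z) mm, loose on the table, 0.43 kg; half-way up, 19 mm above its underside. z up, y along the block to the lever end. On top, on the centre line: end dial (axis at y -58 mm), lever dial (y 0), lever hinge (y +42 mm). It may be seated either way round.
- lock_grip (a point): Where the block is best gripped, across its 54 mm width (x): between the two dials, at y -29 mm from lock_mid, half-way up. Nothing stands beside it there, also in the bracket. The dials rise 26 mm above the block's top.
- bracket_seat (a point): Centre of the floor of the dark steel bracket on the lid of the sample case (111 x 152 x 44 mm, fixed); floor 48 mm above the table; y along the bracket, z up. Two end cups hold the block's ends: walls 14 mm high, flared lips to 20 mm, 2.5 mm play a side, reaching 24 mm in from each end; the middle is open. Seated, lock_mid is 19 mm above this point, y axes parallel.
- end_dial_grip (a point): On the axis of the dial at the lock's plain end, 15 mm above the block's top, half-way up its grip. The black dial is a disc (39 mm across, 4 mm high) with an upright grip bar 11 mm thick, 30 mm long, from 4 to 26 mm above the block's top. Its y axis points along the bar to the pointed end (white line on top).
- lever_dial_grip (a point): The same for the dial beside the lever, in the middle of the block.
- end_dial (a joint): Angle of the end dial, rad, growing counter-clockwise from above; 0 = pointer along the block to the lever end. Round each dial are four marks of dots, clockwise from above: one dot at +0.9, two at +0.3, three at -0.3, four at -0.9. Stops at +-1.25; friction 0.05 N m, no clicks, stays where it is left. Target: four dots.
- lever_dial (a joint): Angle of the dial beside the lever, same meaning and marks as the end dial. Target: two dots, +0.3.
- lever (a joint): Change lever, rad: 0 = folded flat on the block, about 1 = standing up open. The steel lever is 18 mm wide, 5 mm thick and points from its hinge to the lever end of the lock; its tip swings up from there. Friction only (0.08 N m, about 1.5 N at the tip): it stays where it is left.
- lever_hinge (a point): On the lever's hinge axis (which runs across the block, along its x), 6 mm above the block's top, in the middle of the block's width.
- lever_tip (a point): In the middle of the lever's rounded tip bar (8 mm thick), 53 mm from the hinge. Folded flat, it is 6 mm above the level of the block's top and 10 mm beyond its end.
- beaker_mid (a point): Middle of a loose low glass beaker 53 mm wide, 66 mm high, at the far edge: leave it alone.
- bottle_mid (a point): Middle of a loose lab bottle with a blue cap, 78 mm wide, 158 mm high, at the right: leave it alone.

How it is judged:
By the outcome, as a careful person would: the job done as asked, in the order asked, and still so for the second after the job is handed in, with the robot touching nothing.
It also fails if it takes over 62 s, if anything falls off the work surface, if the arm or the gripper's body presses on something with over 40 N, if the wrist force passes 120 N, or if a joint passes its speed limit or range.

## Working session

There is one attempt and no reset: what is moved stays moved. The work goes in short steps, Python scripts to look and compute and a tool call to move; the robot and the scene stay as the last step left them, time stands still between calls to the robot, and variables do not carry over. Pictures are saved under pics/ and viewed, at most 10 in all, crops included, and the job is handed in when it is done.

Besides the shell and the picture viewer there is one more tool, called after ">>>" as name(argument=value, ...) on one line, values as JSON. servo_tool: Moves the arm, as the interface text tells. Its arguments: {"type":"object","properties":{"targets":{"type":"array"},"gripper":{"type":"number"}},"required":["targets"]}

```bash
mkdir -p pics; ls; python3 - <<'E'
from rig import bot, viewer
import cv2,numpy as np
s=bot.read_state(); print(s, bot.grip_point_offset)
for n in ("scene","top"):
    c=viewer.capture(n); cv2.imwrite(f"pics/{n}0.png",cv2.resize(c["color"][:,:,::-1],(800,600),interpolation=cv2.INTER_CUBIC)); print(n,c["camera_matrix"],c["R"],c["t"])
E
```

```text
pics
{'time_s': 0.0, 'joint_positions': array([-7.75488403e+01,  3.02794549e+01,  8.21560014e+01,  2.08771384e-04,
        6.76883787e+01, -1.02269317e+01]), 'qvel': array([ 0.02230792, -0.03996449, -0.09423291, -0.13213884, -0.03790438,
       -0.04439615]), 'tau': array([-2.01162334e-04, -4.40045035e+01, -1.76589310e+01,  6.32855552e-02,
        5.84521727e-02, -1.53975193e-04]), 'position': array([ 0.24084366, -0.57594531,  0.22156852]), 'tcp_rot': array([[ 9.22686208e-01,  3.85551485e-01, -4.62706055e-04],
       [ 3.85551568e-01, -9.22683874e-01,  2.11121884e-03],
       [ 3.87052141e-04, -2.12638955e-03, -9.99997664e-01]]), 'force': array([-0.34806027, -0.00996043,  0.09350028]), 'moment': array([ 0.02384134,  0.01161339, -0.02633633]), 'grasp_force': 0.0, 'opening': 0.9974999241335397} 0.0187
scene [[466.01365468   0.         257.10976686]
 [  0.         466.01365468 189.10706454]
 [  0.           0.           1.        ]] [[-0.75223649 -0.65887478  0.00492883]
 [-0.42068533  0.47451172 -0.77321567]
 [ 0.50711352 -0.58371453 -0.63412398]] [0.32800785 0.28133338 0.95957561]
top [[474.28705962   0.         262.49983034]
 [  0.         474.28705962 191.38535283]
 [  0.           0.           1.        ]] [[-0.02128891 -0.99975345  0.00631004]
 [-0.99432477  0.02051444 -0.10439066]
 [ 0.10423547 -0.0084966  -0.99451635]] [-0.03361483  0.47738576  1.48127993]
```

View pics/scene0.png

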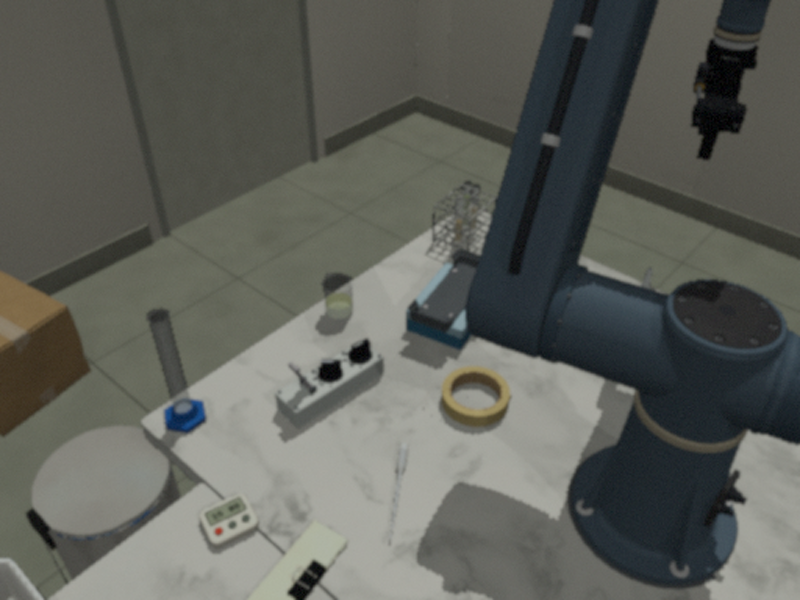

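View pics/top0.png

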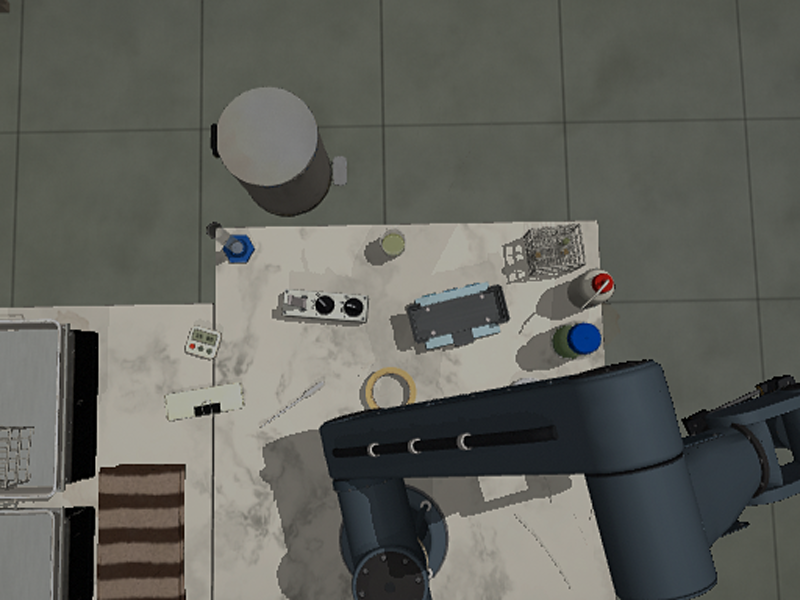

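The top view shows the lock at about (325,307), with the lever at its left end. The bracket on the case is at about (457,316), tilted, and the bottle is at (578,340). I'll crop in on these for exact corners.

```bash
cat > h.py <<'E'
import numpy as np,cv2
from rig import bot,viewer
def ray(c,u,v,z):
    "world point at height z seen at pixel u,v"
    d=c["R"].T@np.linalg.solve(c["camera_matrix"],[u,v,1]); o=-c["R"].T@c["t"]
    return o+d*(z-o[2])/d[2]
def proj(c,X):
    p=c["camera_matrix"]@(c["R"]@np.asarray(X)+c["t"]); return p[:2]/p[2]
def crop(n,f,x,y,w,h,k):
    c=viewer.capture(n); im=c["color"][y:y+h,x:x+w,::-1]
    cv2.imwrite(f,cv2.resize(im,None,fx=k,fy=k,interpolation=cv2.INTER_CUBIC)); return c
E
python3 - <<'E'
from h import *
c=crop("top","pics/c1.png",170,170,160,64,5)
for n,u,v,z in (("lockmid",325,307,.038),("br",457,316,.05),("bottle",582,339,.158)):
    print(n,ray(c,u*.64,v*.64,z).round(3))
E
```

```text
lockmid [0.463 0.128 0.038]
br [ 0.438 -0.136  0.05 ]
bottle [ 0.382 -0.358  0.158]
```

View pics/c1.png

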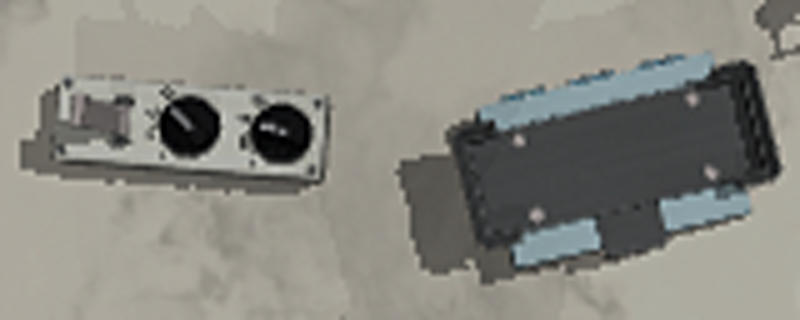

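```bash
python3 - <<'E'
from h import *
c=viewer.capture("top")
P=lambda x,y,z:ray(c,170+(x+.5)/5-.5,170+(y+.5)/5-.5,z)
L=[P(*q,.038) for q in ((65,78),(328,97),(322,182),(57,158))]
print(np.array(L).round(4)); m=np.mean(L,0); d=(L[0]+L[3]-L[1]-L[2]); print("lock",m.round(4),np.linalg.norm(d)/2,np.linalg.norm(L[0]-L[3]),np.degrees(np.arctan2(-d[0],d[1])))
print("dials",P(190,125,.06).round(4),P(280,132,.06).round(4))
S=[P(*q,.05) for q in ((519,140),(693,98),(712,172),(538,214))]
m=np.mean(S,0);d=S[0]+S[3]-S[1]-S[2];print("br",m.round(4),np.linalg.norm(d)/2,np.degrees(np.arctan2(-d[0],d[1])))
B=[P(*q,.066) for q in ((450,128),(752,62),(778,178),(485,245))]
m=np.mean(B,0);d=B[0]+B[3]-B[1]-B[2];print("br",m.round(4),np.linalg.norm(d)/2,np.linalg.norm(B[0]-B[3]),np.degrees(np.arctan2(-d[0],d[1])))
w=viewer.capture("wrist");s=bot.read_state()
R=np.array(s["tcp_rot"]);print("cam in tool",R.T@(-w["R"].T@w["t"]-s["position"]),(w["R"]@R).round(3),w["camera_matrix"])
E
```

```text
[[0.5    0.2077 0.038 ]
 [0.4845 0.0423 0.038 ]
 [0.431  0.0469 0.038 ]
 [0.4495 0.2129 0.038 ]]
lock [0.4663 0.1274 0.038 ] 0.16657622434542355 0.05073195616044487 -5.8592683353099915
dials [0.4664 0.1269 0.06  ] [0.4609 0.0713 0.06  ]
br [ 0.4426 -0.137   0.05  ] 0.11187346305078945 12.397511859142252
br [ 0.443  -0.1364  0.066 ] 0.188466624741163 0.07532874653285991 11.428806197612746
cam in tool [ 0.07043417 -0.00016924 -0.16213308] [[-0.001  1.     0.001]
 [-0.966 -0.    -0.257]
 [-0.257 -0.001  0.966]] [[287.35727976   0.         251.14827875]
 [  0.         287.35727976 192.45863953]
 [  0.           0.           1.        ]]
```

```bash
cat >> h.py <<'E'
from scipy.spatial.transform import Rotation as Ro
def go(x,y,z,yaw,k=0):
    "offset/dr from the present pose to TCP x,y,z, pointing down, tool x at yaw deg"
    s=bot.read_state(); R=np.array(s["tcp_rot"]); a=np.radians(yaw)
    T=np.array([[np.cos(a),np.sin(a),0],[np.sin(a),-np.cos(a),0],[0,0,-1]])
    print("offset",(R.T@(np.array([x,y,z])-s["position"])).round(4),"dr",np.degrees(Ro.from_matrix(R.T@T).as_rotvec()).round(2),"t",round(s["time_s"],2),"pos",s["position"].round(4))
E
python3 -c "
from h import *
go(.4632,.0984,.18,84.1)"
```

```text
offset [ 0.4652 -0.5368  0.0427] dr [-4.000e-02 -4.000e-02 -6.142e+01] t 0.25 pos [ 0.2409 -0.5763  0.2221]
```

>>> servo_tool(targets=[{"offset":[0.23,-0.27,-0.03],"dr":[0,0,-31]},{"offset":[0.23,-0.27,-0.03],"dr":[0,0,-31]},{"offset":[0.23,-0.27,-0.03],"dr":[0,0,-31]},{"offset":[0.23,-0.27,-0.03],"dr":[0,0,-31]},{"offset":[0.23,-0.27,-0.03],"dr":[0,0,-31]},{"offset":[0.23,-0.27,-0.03],"dr":[0,0,-31]},{"offset":[0.23,-0.27,-0.03],"dr":[0,0,-31]},{"offset":[0.23,-0.27,-0.03],"dr":[0,0,-31]},{"offset":[0.465,-0.537,0.04],"dr":[0,0,-61.4]},{"offset":[0.465,-0.537,0.04],"dr":[0,0,-61.4]},{"offset":[0.465,-0.537,0.04],"dr":[0,0,-61.4]},{"offset":[0.465,-0.537,0.04],"dr":[0,0,-61.4]},{"offset":[0.465,-0.537,0.04],"dr":[0,0,-61.4]},{"offset":[0.465,-0.537,0.04],"dr":[0,0,-61.4]},{"offset":[0.465,-0.537,0.04],"dr":[0,0,-61.4]},{"offset":[0.465,-0.537,0.04],"dr":[0,0,-61.4]},{"offset":[0.465,-0.537,0.04],"dr":[0,0,-61.4]},{"offset":[0.465,-0.537,0.04],"dr":[0,0,-61.4]},{"offset":[0.465,-0.537,0.04],"dr":[0,0,-61.4]},{"offset":[0.465,-0.537,0.04],"dr":[0,0,-61.4]}])

```text
time_s: 1.92
position: [0.4626, 0.0981, 0.1824]
tcp_rot: [[0.101, 0.995, -0.001], [0.995, -0.101, -0.001], [-0.001, -0.001, -1.0]]
force: [-0.9, -0.8, -0.0]
opening: 0.999
grasp_force: 0.0
```

```bash
python3 -c "
from h import *
c=crop('wrist','pics/w1.png',0,0,512,384,1.5)
np.save('w1.npy',np.r_[c['R'].ravel(),c['t']])
go(.4632,.0984,.18,84.1)"
```

```text
offset [0.0011 0.0005 0.0026] dr [-0.04  0.04 -0.02] t 1.97 pos [0.4625 0.0974 0.1826]
```

View pics/w1.png

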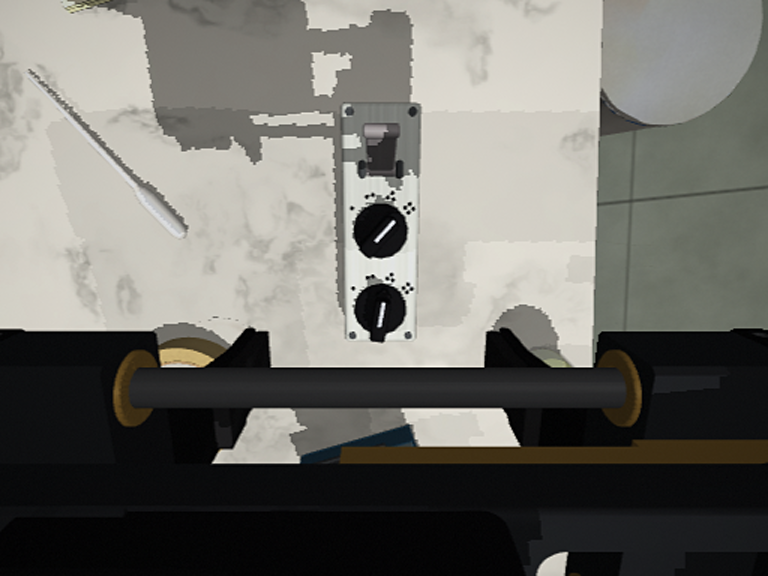

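The wrist view shows the lock upright in the image. The block's top corners are at (342,103), (421,103), (415,340) and (346,341). The lever dial points about -43° and the end dial about -7°.

```bash
python3 -c "
from h import *
c=viewer.capture('wrist')
P=lambda x,y,z:ray(c,(x+.5)/1.5-.5,(y+.5)/1.5-.5,z)
L=[P(*q,.038) for q in ((342,103),(421,103),(415,340),(346,341))]
m=np.mean(L,0);d=L[0]+L[1]-L[2]-L[3];print(m,np.linalg.norm(d)/2,np.linalg.norm(L[0]-L[1]),np.linalg.norm(L[2]-L[3]));yaw=np.degrees(np.arctan2(d[1],d[0]));print(yaw)
u=d/np.linalg.norm(d)
for a,b in (((375,242),(394,222)),((379,327),(382,303))):
  p,q=P(*a,.064),P(*b,.064); print('dial',((p+q)/2-m)@u,np.degrees(np.arctan2(*(q-p)[1::-1]))-yaw)
g=m-.029*u;print(g);go(g[0],g[1],.004,yaw)"
```

```text
[0.46882276 0.12884444 0.038     ] 0.16774648344482812 0.052189788696221664 0.05251205768117923
83.94330525854558
dial 0.002022646852934264 -43.295245078025694
dial -0.05487507277237491 -6.5495344778021405
[0.4657629  0.10000632 0.038     ]
offset [0.0035 0.0029 0.1787] dr [-0.02  0.03  0.06] t 2.02 pos [0.4626 0.0969 0.1827]
```

>>> servo_tool(targets=[{"offset":[0.003,0.003,0.03],"dr":[0,0,0]},{"offset":[0.003,0.003,0.06],"dr":[0,0,0]},{"offset":[0.003,0.003,0.09],"dr":[0,0,0]},{"offset":[0.003,0.003,0.12],"dr":[0,0,0]},{"offset":[0.003,0.003,0.145],"dr":[0,0,0]},{"offset":[0.003,0.003,0.16],"dr":[0,0,0]},{"offset":[0.003,0.003,0.17],"dr":[0,0,0]},{"offset":[0.003,0.003,0.176],"dr":[0,0,0]},{"offset":[0.003,0.003,0.178],"dr":[0,0,0]},{"offset":[0.003,0.003,0.178],"dr":[0,0,0]}])

```text
time_s: 2.85
position: [0.4667, 0.1002, 0.0049]
tcp_rot: [[0.104, 0.995, 0.001], [0.995, -0.104, -0.0], [0.0, 0.001, -1.0]]
force: [0.2, 0.7, 0.4]
opening: 0.996
grasp_force: 0.0
```

>>> servo_tool(targets=[{"offset":[0,0,0],"dr":[0,0,0]},{"offset":[0,0,0],"dr":[0,0,0]},{"offset":[0,0,0],"dr":[0,0,0]},{"offset":[0,0,0],"dr":[0,0,0]},{"offset":[0,0,0],"dr":[0,0,0]},{"offset":[0,0,0],"dr":[0,0,0]},{"offset":[0,0,0],"dr":[0,0,0]}], gripper=1)

```text
time_s: 3.43
position: [0.4656, 0.1009, 0.0048]
tcp_rot: [[0.103, 0.995, -0.001], [0.995, -0.103, 0.0], [-0.0, -0.001, -1.0]]
force: [-0.6, 0.2, 3.9]
opening: 0.616
grasp_force: 30.0
```

>>> servo_tool(targets=[{"offset":[0,0,-0.003],"dr":[0,0,0]},{"offset":[0,0,-0.01],"dr":[0,0,0]},{"offset":[0,0,-0.02],"dr":[0,0,0]},{"offset":[0,0,-0.035],"dr":[0,0,0]},{"offset":[0,0,-0.05],"dr":[0,0,0]},{"offset":[0,0,-0.07],"dr":[0,0,0]},{"offset":[0,0,-0.09],"dr":[0,0,0]},{"offset":[0,0,-0.11],"dr":[0,0,0]},{"offset":[0,0,-0.125],"dr":[0,0,0]},{"offset":[0,0,-0.13],"dr":[0,0,0]},{"offset":[0,0,-0.13],"dr":[0,0,0]}])

```text
time_s: 4.35
position: [0.4671, 0.1008, 0.1362]
tcp_rot: [[0.103, 0.995, 0.004], [0.995, -0.103, -0.0], [0.0, 0.004, -1.0]]
force: [0.2, 0.3, -3.9]
opening: 0.616
grasp_force: 30.0
```

```bash
python3 -c "
from h import *
c=crop('wrist','pics/w2.png',0,0,512,384,1.5)
u=np.array([-.2075,.9782])  # bracket y axis at yaw 102
g=np.array([.4428,-.1367])-.029*u; print(g); s=bot.read_state(); print(s['moment'],s['force'])
go(g[0],g[1],.13,102)"
```

```text
[ 0.4488175 -0.1650678]
[-0.15101631 -0.00135731  0.00481796] [ 0.36631042  0.05579753 -3.79166482]
offset [-0.2662  0.01    0.0051] dr [ 7.000e-02  1.000e-02 -1.792e+01] t 4.4 pos [0.4663 0.1008 0.1351]
```

View pics/w2.png

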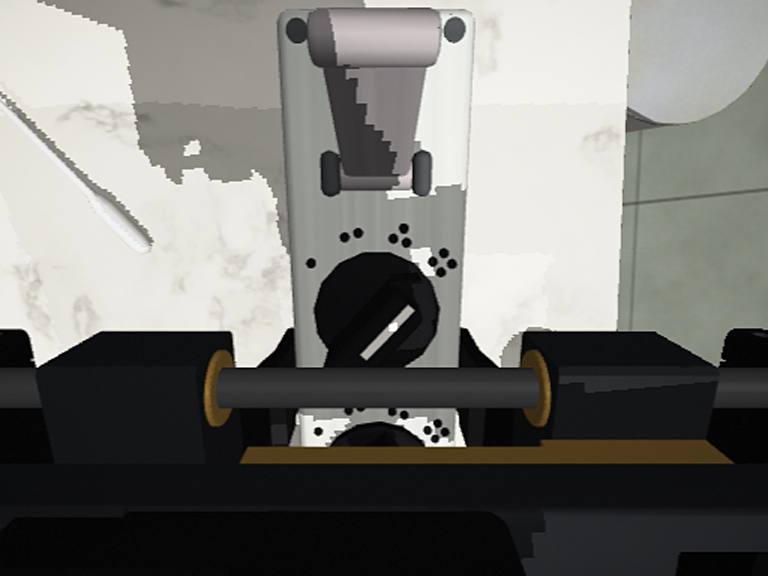

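The wrist view shows the held lock with its lever-end top edge at row ~10 and corners at (278,10) and (474,10). I'll compare that with the level prediction.

```bash
python3 -c "
from h import *
c=viewer.capture('wrist');s=bot.read_state();R=np.array(s['tcp_rot']);p=s['position']
def pr(x,y,z,th,dx):
  t=np.radians(th); a=x; b=z+.0139  # pitch about the grasp pt (tool z=-.0187); lock z up from lock_mid level
  xx=(x+.029)*np.cos(t)+z*np.sin(t)-0*.029+dx; zz=-.0139+0
  # point rel. to grasp point, sag th lowers lever end
  X=np.array([x+.029,y,z-.0045]); xr=X[0]*np.cos(t)+X[2]*np.sin(t); zr=-X[0]*np.sin(t)+X[2]*np.cos(t)
  return ((proj(c,p+R@np.array([xr+dx,y,-.0187-zr]))+.5)*1.5-.5).round(1)
for th in (0,2,4):
  print(th,pr(.085,-.027,.019,th,0),pr(.085,.027,.019,th,0),'dots lever4',pr(.018,.0,.019,th,0),'hinge',pr(.042,0,.025,th,0),'lever dial bar top',pr(0,0,.045,th,0))
print(pr(.085,-.027,.019,0,.002))
"
```

```text
0 [272.5   4.6] [476.1   4.7] dots lever4 [374.8 254. ] hinge [374.6 172.5] lever dial bar top [374.8 341.1]
2 [275.8   8.3] [472.9   8.4] dots lever4 [374.8 251.6] hinge [374.7 170.1] lever dial bar top [374.8 334.5]
4 [278.9  12.4] [469.9  12.5] dots lever4 [374.9 249.3] hinge [374.7 168. ] lever dial bar top [374.8 328.2]
[272.  -4.]
```

The lock hangs level, within about 0.5°. Next I'll view the bracket from the side with the wrist camera.

```bash
python3 -c "
from h import *
go(.5745,-.175,.2,102)"
```

```text
offset [-0.2631  0.1366 -0.0657] dr [ -0.04   0.   -17.92] t 4.45 pos [0.4657 0.1008 0.1344]
```

>>> servo_tool(targets=[{"offset":[-0.005,0.002,-0.01],"dr":[0,0,0]},{"offset":[-0.015,0.008,-0.025],"dr":[0,0,-1]},{"offset":[-0.03,0.016,-0.04],"dr":[0,0,-2]},{"offset":[-0.05,0.026,-0.055],"dr":[0,0,-3.5]},{"offset":[-0.075,0.039,-0.065],"dr":[0,0,-5]},{"offset":[-0.1,0.052,-0.065],"dr":[0,0,-7]},{"offset":[-0.125,0.065,-0.065],"dr":[0,0,-9]},{"offset":[-0.15,0.078,-0.065],"dr":[0,0,-11]},{"offset":[-0.175,0.091,-0.065],"dr":[0,0,-13]},{"offset":[-0.2,0.104,-0.065],"dr":[0,0,-15]},{"offset":[-0.225,0.117,-0.065],"dr":[0,0,-16.5]},{"offset":[-0.245,0.127,-0.065],"dr":[0,0,-17.5]},{"offset":[-0.257,0.134,-0.065],"dr":[0,0,-18]},{"offset":[-0.263,0.137,-0.065],"dr":[0,0,-18]},{"offset":[-0.263,0.137,-0.065],"dr":[0,0,-18]}])

```text
time_s: 5.7
position: [0.5753, -0.1757, 0.1982]
tcp_rot: [[-0.207, 0.978, -0.002], [0.978, 0.207, 0.001], [0.001, -0.001, -1.0]]
force: [0.2, -1.0, -3.0]
opening: 0.62
grasp_force: 30.0
```

```bash
python3 -c "
from h import *
c=crop('wrist','pics/w3.png',0,0,260,280,2.14)
np.savez('w3.npz',**{k:c[k] for k in ('R','t','camera_matrix')})
s=bot.read_state();print(s['position'])"
```

```text
[ 0.57463441 -0.17428819  0.19839254]
```

View pics/w3.png

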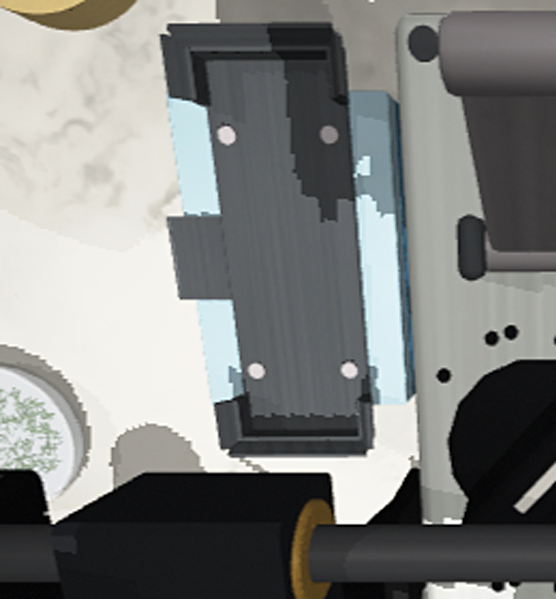

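The wrist view shows the bracket with screws at (227,134), (329,134), (349,370) and (256,370), and outer cup rim corners at (163,25), (343,23), (371,455) and (222,455).

```bash
python3 -c "
from h import *
c=dict(np.load('w3.npz'))
P=lambda x,y,z:ray(c,(x+.5)/2.14-.5,(y+.5)/2.14-.5,z)
for Q,z in ((((227,134),(329,134),(349,370),(256,370)),.049),(((163,25),(343,23),(371,455),(222,455)),.068)):
  L=[P(*q,z) for q in Q]; m=np.mean(L,0);d=L[0]+L[1]-L[2]-L[3];yaw=np.degrees(np.arctan2(d[1],d[0]))
  print(m.round(4),yaw.round(2),np.linalg.norm(d)/2,np.linalg.norm(L[0]-L[1]),np.linalg.norm(L[2]-L[3]))
  u=d/np.linalg.norm(d); g=m-.029*u; print(g); go(g[0],g[1],.12,yaw)
"
```

```text
[ 0.4428 -0.1359  0.049 ] 102.17 0.11222706451510026 0.0477515182328172 0.04788853495334538
[ 0.44889495 -0.16426071  0.049     ]
offset [ 0.0358 -0.1207  0.0787] dr [-0.11 -0.14 -0.15] t 5.75 pos [ 0.5746 -0.1743  0.1984]
[ 0.4436 -0.1357  0.068 ] 101.67 0.19153553706640158 0.07600787846027662 0.07473717566939597
[ 0.44945349 -0.16413635  0.068     ]
offset [ 0.0358 -0.1202  0.0787] dr [-0.11 -0.14  0.36] t 5.75 pos [ 0.5746 -0.1743  0.1984]
```

>>> servo_tool(targets=[{"offset":[0.003,-0.01,0.005],"dr":[0,0,0]},{"offset":[0.008,-0.025,0.012],"dr":[0,0,0]},{"offset":[0.014,-0.045,0.025],"dr":[0,0,0]},{"offset":[0.02,-0.07,0.04],"dr":[0,0,0]},{"offset":[0.028,-0.095,0.055],"dr":[0,0,0]},{"offset":[0.034,-0.112,0.07],"dr":[0,0,0]},{"offset":[0.0365,-0.12,0.08],"dr":[0,0,0]},{"offset":[0.0365,-0.12,0.09],"dr":[0,0,0]},{"offset":[0.0365,-0.12,0.1],"dr":[0,0,0]},{"offset":[0.0365,-0.12,0.105],"dr":[0,0,0]},{"offset":[0.0365,-0.12,0.105],"dr":[0,0,0]},{"offset":[0.0365,-0.12,0.105],"dr":[0,0,0]}])

```text
time_s: 6.75
position: [0.4504, -0.1634, 0.0947]
tcp_rot: [[-0.21, 0.978, -0.0], [0.978, 0.21, 0.0], [0.001, -0.0, -1.0]]
force: [0.7, -0.3, -3.0]
opening: 0.615
grasp_force: 30.0
```

```bash
python3 -c "
from h import *
for i in range(3): viewer.capture('top'); go(.4490,-.1633,.0535,102)"
```

```text
offset [ 0.0009 -0.0016  0.0415] dr [0.02 0.01 0.12] t 6.8 pos [ 0.4507 -0.1638  0.095 ]
offset [ 0.0013 -0.0017  0.0416] dr [0.05 0.04 0.11] t 6.85 pos [ 0.4509 -0.1641  0.0951]
offset [ 0.0014 -0.0017  0.0416] dr [0.05 0.05 0.1 ] t 6.9 pos [ 0.4509 -0.1643  0.0951]
```

>>> servo_tool(targets=[{"offset":[0.001,-0.0015,0.005],"dr":[0,0,0]},{"offset":[0.001,-0.0015,0.012],"dr":[0,0,0]},{"offset":[0.001,-0.0015,0.018],"dr":[0,0,0]},{"offset":[0.001,-0.0015,0.022],"dr":[0,0,0]},{"offset":[0.001,-0.0015,0.025],"dr":[0,0,0]},{"offset":[0.001,-0.0015,0.028],"dr":[0,0,0]},{"offset":[0.001,-0.0015,0.031],"dr":[0,0,0]},{"offset":[0.001,-0.0015,0.034],"dr":[0,0,0]},{"offset":[0.001,-0.0015,0.034],"dr":[0,0,0]}])

```text
time_s: 7.65
position: [0.4486, -0.1636, 0.06]
tcp_rot: [[-0.209, 0.978, -0.001], [0.978, 0.209, 0.001], [0.001, -0.001, -1.0]]
force: [0.3, -0.3, -4.0]
opening: 0.618
grasp_force: 30.0
```

Inside the cups without contact, so I'll lower it to the floor.

>>> servo_tool(targets=[{"offset":[0,0,0.002],"dr":[0,0,0]},{"offset":[0,0,0.004],"dr":[0,0,0]},{"offset":[0,0,0.0055],"dr":[0,0,0]},{"offset":[0,0,0.0065],"dr":[0,0,0]},{"offset":[0,0,0.007],"dr":[0,0,0]},{"offset":[0,0,0.007],"dr":[0,0,0]},{"offset":[0,0,0.007],"dr":[0,0,0]}])

```text
time_s: 8.23
position: [0.4488, -0.1637, 0.0536]
tcp_rot: [[-0.209, 0.978, 0.0], [0.978, 0.209, -0.0], [-0.0, 0.0, -1.0]]
force: [-0.4, -0.3, -4.2]
opening: 0.617
grasp_force: 30.0
```

>>> servo_tool(targets=[{"offset":[0,0,0.0005],"dr":[0,0,0]},{"offset":[0,0,0.001],"dr":[0,0,0]},{"offset":[0,0,0.0015],"dr":[0,0,0]},{"offset":[0,0,0.0015],"dr":[0,0,0]},{"offset":[0,0,0.0015],"dr":[0,0,0]}])

```text
time_s: 8.65
position: [0.4489, -0.1638, 0.0528]
tcp_rot: [[-0.209, 0.978, 0.0], [0.978, 0.209, -0.0], [-0.0, 0.0, -1.0]]
force: [-0.5, 0.8, 6.5]
opening: 0.617
grasp_force: 30.0
```

>>> servo_tool(targets=[{"offset":[0,0,0],"dr":[0,0,0]},{"offset":[0,0,0],"dr":[0,0,0]},{"offset":[0,0,0],"dr":[0,0,0]},{"offset":[0,0,0],"dr":[0,0,0]},{"offset":[0,0,0],"dr":[0,0,0]},{"offset":[0,0,-0.005],"dr":[0,0,0]},{"offset":[0,0,-0.02],"dr":[0,0,0]},{"offset":[-0.01,0,-0.05],"dr":[0,0,0]},{"offset":[-0.02,0,-0.08],"dr":[0,0,0]},{"offset":[-0.03,0,-0.1],"dr":[0,0,0]},{"offset":[-0.03,0,-0.115],"dr":[0,0,0]},{"offset":[-0.03,0,-0.12],"dr":[0,0,0]},{"offset":[-0.03,0,-0.12],"dr":[0,0,0]}], gripper=-1)

```text
time_s: 9.73
position: [0.4556, -0.1934, 0.1734]
tcp_rot: [[-0.209, 0.978, 0.002], [0.978, 0.209, -0.002], [-0.002, 0.002, -1.0]]
force: [0.3, -1.2, -0.5]
opening: 1.0
grasp_force: 0.0
```

```bash
python3 -c "
from h import *
c=crop('wrist','pics/w4.png',150,0,220,300,2)
np.savez('w4.npz',**{k:c[k] for k in ('R','t','camera_matrix')})
s=bot.read_state();print(s['position'],s['force'],s['time_s'])"
```

```text
[ 0.45480277 -0.19273146  0.17221971] [-0.89527332  0.35775686 -0.05944457] 9.7833
```

View pics/w4.png

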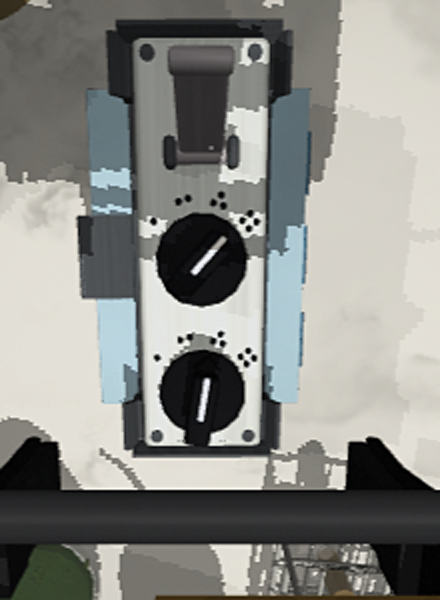

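The lock sits in both cups, with top corners at (133,38), (270,37), (263,445) and (146,445). The dial lines are at (201,421)-(206,380) and (193,273)-(225,238).

```bash
python3 -c "
from h import *
c=dict(np.load('w4.npz'))
P=lambda x,y,z:ray(c,150+(x+.5)/2-.5,(y+.5)/2-.5,z)
L=[P(*q,.086) for q in ((133,38),(270,37),(263,445),(146,445))]; m=np.mean(L,0);d=L[0]+L[1]-L[2]-L[3];yaw=np.degrees(np.arctan2(d[1],d[0]))
print(m.round(4),yaw.round(2),np.linalg.norm(d)/2,np.linalg.norm(L[0]-L[1]),np.linalg.norm(L[2]-L[3]))
u=d/np.linalg.norm(d)
for x,y,a,b in ((202,390,(201,421),(206,380)),(202,259,(193,273),(225,238))):
  o=P(x,y,.09); p,q=P(*a,.112),P(*b,.112); print('disc',o.round(4),(o-m)@u,'line mid',((p+q)/2).round(4),'ang',np.degrees(np.arctan2(*(q-p)[1::-1]))-yaw)
e=m-.058*u;print(e);go(e[0],e[1],.092,yaw-6.5)
"
```

```text
[ 0.4438 -0.1354  0.086 ] 102.48 0.16782423966817459 0.052970753994407066 0.054103478339024035
disc [ 0.4551 -0.1907  0.09  ] -0.056402418673163285 line mid [ 0.4553 -0.189   0.112 ] ang -7.09484607008585
disc [ 0.4432 -0.1352  0.09  ] 0.0003685021551051215 line mid [ 0.4453 -0.1324  0.112 ] ang -43.48546624257633
[ 0.45632655 -0.19203499  0.086     ]
offset [0.0004 0.0016 0.0802] dr [0.01 0.01 6.11] t 9.78 pos [ 0.4548 -0.1927  0.1722]
```

>>> servo_tool(targets=[{"offset":[0.0005,0.0005,0.01],"dr":[0,0,3]},{"offset":[0.0005,0.0005,0.025],"dr":[0,0,6.8]},{"offset":[0.0005,0.0005,0.04],"dr":[0,0,6.8]},{"offset":[0.0005,0.0005,0.055],"dr":[0,0,6.8]},{"offset":[0.0005,0.0005,0.068],"dr":[0,0,6.8]},{"offset":[0.0005,0.0005,0.076],"dr":[0,0,6.8]},{"offset":[0.0005,0.0005,0.079],"dr":[0,0,6.8]},{"offset":[0.0005,0.0005,0.079],"dr":[0,0,6.8]},{"offset":[0.0005,0.0005,0.079],"dr":[0,0,6.8]}], gripper=0.08)

```text
time_s: 10.53
position: [0.4554, -0.1923, 0.0929]
tcp_rot: [[-0.092, 0.996, -0.0], [0.996, 0.092, 0.0], [0.0, -0.0, -1.0]]
force: [0.0, -0.7, 0.0]
opening: 0.478
grasp_force: 0.0
```

```bash
python3 -c "
from h import *
for i in range(2): viewer.capture('top'); go(.4553,-.192,.093,95.3)
print(bot.read_state()['opening'],bot.read_state()['force'])"
```

```text
offset [ 0.0005 -0.0003  0.0003] dr [ 0.02  0.02 -0.02] t 10.58 pos [ 0.4557 -0.1925  0.0933]
offset [ 0.0007 -0.0004  0.0005] dr [ 0.05  0.04 -0.02] t 10.63 pos [ 0.4558 -0.1926  0.0935]
0.47067001066937425 [-0.01408651 -0.31179658  0.29578433]
```

Close on the bar, letting it settle before turning.

>>> servo_tool(targets=[{"offset":[0,0,0],"dr":[0,0,0]},{"offset":[0,0,0],"dr":[0,0,0]},{"offset":[0,0,0],"dr":[0,0,0]},{"offset":[0,0,0],"dr":[0,0,0]},{"offset":[0,0,0],"dr":[0,0,0]},{"offset":[0,0,0],"dr":[0,0,0]},{"offset":[0,0,0],"dr":[0,0,0]},{"offset":[0,0,0],"dr":[0,0,0]}], gripper=1)

```text
time_s: 11.3
position: [0.4554, -0.1925, 0.0932]
tcp_rot: [[-0.092, 0.996, 0.0], [0.996, 0.092, -0.0], [-0.0, 0.0, -1.0]]
force: [-0.4, -0.4, 2.0]
opening: 0.123
grasp_force: 29.8
```

>>> servo_tool(targets=[{"offset":[0,0,0],"dr":[0,0,2]},{"offset":[0,0,0],"dr":[0,0,5]},{"offset":[0,0,0],"dr":[0,0,9]},{"offset":[0,0,0],"dr":[0,0,13]},{"offset":[0,0,0],"dr":[0,0,17]},{"offset":[0,0,0],"dr":[0,0,21]},{"offset":[0,0,0],"dr":[0,0,25]},{"offset":[0,0,0],"dr":[0,0,29]},{"offset":[0,0,0],"dr":[0,0,33]},{"offset":[0,0,0],"dr":[0,0,37]},{"offset":[0,0,0],"dr":[0,0,41]},{"offset":[0,0,0],"dr":[0,0,43.5]},{"offset":[0,0,0],"dr":[0,0,44.8]},{"offset":[0,0,0],"dr":[0,0,44.8]},{"offset":[0,0,0],"dr":[0,0,44.8]},{"offset":[0,0,0],"dr":[0,0,44.8]}])

```text
time_s: 12.63
position: [0.4556, -0.1925, 0.0932]
tcp_rot: [[0.636, 0.772, 0.0], [0.772, -0.636, -0.0], [0.0, 0.0, -1.0]]
force: [0.5, -0.7, 3.2]
opening: 0.12
grasp_force: 29.8
```

>>> servo_tool(targets=[{"offset":[0,0,0],"dr":[0,0,0]},{"offset":[0,0,0],"dr":[0,0,0]},{"offset":[0,0,0],"dr":[0,0,0]},{"offset":[0,0,0],"dr":[0,0,0]},{"offset":[0,0,0],"dr":[0,0,0]},{"offset":[0,0,-0.005],"dr":[0,0,0]},{"offset":[0,0,-0.015],"dr":[0,0,0]},{"offset":[0,0,-0.03],"dr":[0,0,0]},{"offset":[0,0,-0.04],"dr":[0,0,0]},{"offset":[0,0,-0.045],"dr":[0,0,0]},{"offset":[0,0,-0.045],"dr":[0,0,0]}], gripper=0.08)

```text
time_s: 13.55
position: [0.4563, -0.193, 0.1398]
tcp_rot: [[0.636, 0.771, 0.003], [0.771, -0.636, -0.002], [0.0, 0.004, -1.0]]
force: [0.5, 0.1, -0.1]
opening: 0.46
grasp_force: 0.0
```

```bash
python3 -c "
from h import *
for i in range(2): viewer.capture('top')
go(.4433,-.1358,.138,102.1-43.4)"
```

```text
offset [ 0.036  -0.0454  0.0004] dr [ 0.04  0.   -8.22] t 13.65 pos [ 0.4554 -0.1924  0.1384]
```

>>> servo_tool(targets=[{"offset":[0.009,-0.011,0],"dr":[0,0,-2]},{"offset":[0.018,-0.023,0],"dr":[0,0,-4]},{"offset":[0.028,-0.036,0],"dr":[0,0,-6]},{"offset":[0.034,-0.043,0],"dr":[0,0,-8.2]},{"offset":[0.036,-0.0455,0.003],"dr":[0,0,-8.2]},{"offset":[0.036,-0.0455,0.012],"dr":[0,0,-8.2]},{"offset":[0.036,-0.0455,0.025],"dr":[0,0,-8.2]},{"offset":[0.036,-0.0455,0.037],"dr":[0,0,-8.2]},{"offset":[0.036,-0.0455,0.044],"dr":[0,0,-8.2]},{"offset":[0.036,-0.0455,0.045],"dr":[0,0,-8.2]},{"offset":[0.036,-0.0455,0.045],"dr":[0,0,-8.2]},{"offset":[0.036,-0.0455,0.045],"dr":[0,0,-8.2]}])

```text
time_s: 14.65
position: [0.4435, -0.136, 0.0931]
tcp_rot: [[0.52, 0.854, 0.0], [0.854, -0.52, -0.0], [-0.0, 0.0, -1.0]]
force: [0.7, -0.2, 0.4]
opening: 0.46
grasp_force: 0.0
```

>>> servo_tool(targets=[{"offset":[0,0,0],"dr":[0,0,0]},{"offset":[0,0,0],"dr":[0,0,0]},{"offset":[0,0,0],"dr":[0,0,0]},{"offset":[0,0,0],"dr":[0,0,0]},{"offset":[0,0,0],"dr":[0,0,0]},{"offset":[0,0,0],"dr":[0,0,0]},{"offset":[0,0,0],"dr":[0,0,0]},{"offset":[0,0,0],"dr":[0,0,0]}], gripper=1)

```text
time_s: 15.32
position: [0.4433, -0.1357, 0.0933]
tcp_rot: [[0.52, 0.854, 0.0], [0.854, -0.52, -0.0], [-0.0, 0.0, -1.0]]
force: [1.2, 0.1, 3.3]
opening: 0.124
grasp_force: 29.9
```

```bash
python3 -c "
from h import *
go(.4433,-.1358,.0935,102.1+17.2)"
```

```text
offset [-0.      0.     -0.0002] dr [ 1.000e-02  1.000e-02 -6.062e+01] t 15.32 pos [ 0.4433 -0.1357  0.0933]
```

>>> servo_tool(targets=[{"offset":[0,0,0],"dr":[0,0,-2]},{"offset":[0,0,0],"dr":[0,0,-5]},{"offset":[0,0,0],"dr":[0,0,-9]},{"offset":[0,0,0],"dr":[0,0,-13]},{"offset":[0,0,0],"dr":[0,0,-17]},{"offset":[0,0,0],"dr":[0,0,-21]},{"offset":[0,0,0],"dr":[0,0,-25]},{"offset":[0,0,0],"dr":[0,0,-29]},{"offset":[0,0,0],"dr":[0,0,-33]},{"offset":[0,0,0],"dr":[0,0,-37]},{"offset":[0,0,0],"dr":[0,0,-41]},{"offset":[0,0,0],"dr":[0,0,-45]},{"offset":[0,0,0],"dr":[0,0,-49]},{"offset":[0,0,0],"dr":[0,0,-53]},{"offset":[0,0,0],"dr":[0,0,-57]},{"offset":[0,0,0],"dr":[0,0,-59.5]},{"offset":[0,0,0],"dr":[0,0,-60.6]},{"offset":[0,0,0],"dr":[0,0,-60.6]},{"offset":[0,0,0],"dr":[0,0,-60.6]},{"offset":[0,0,0],"dr":[0,0,-60.6]}])

```text
time_s: 16.98
position: [0.4428, -0.1357, 0.0932]
tcp_rot: [[-0.489, 0.872, -0.001], [0.872, 0.489, 0.0], [0.0, -0.001, -1.0]]
force: [-2.0, -0.8, 5.4]
opening: 0.125
grasp_force: 29.9
```

>>> servo_tool(targets=[{"offset":[0,0,0],"dr":[0,0,0]},{"offset":[0,0,0],"dr":[0,0,0]},{"offset":[0,0,0],"dr":[0,0,0]},{"offset":[0,0,0],"dr":[0,0,0]},{"offset":[0,0,0],"dr":[0,0,0]},{"offset":[0,0,-0.005],"dr":[0,0,0]},{"offset":[0,0,-0.015],"dr":[0,0,0]},{"offset":[0,0,-0.03],"dr":[0,0,0]},{"offset":[0,0,-0.045],"dr":[0,0,0]},{"offset":[0,0,-0.06],"dr":[0,0,0]},{"offset":[0,0,-0.07],"dr":[0,0,0]},{"offset":[0,0,-0.07],"dr":[0,0,0]}], gripper=0.08)

```text
time_s: 17.98
position: [0.4446, -0.1364, 0.1652]
tcp_rot: [[-0.489, 0.872, 0.004], [0.872, 0.489, -0.002], [-0.004, 0.002, -1.0]]
force: [1.4, 1.3, -0.9]
opening: 0.46
grasp_force: 0.0
```

```bash
python3 -c "
from h import *
u=np.array([-.2096,.978]); g=np.array([.4433,-.1358])-.06*u
go(g[0],g[1],.174,102.1)"
```

```text
offset [-0.0563 -0.0185 -0.0086] dr [ 0.18  0.22 17.18] t 17.98 pos [ 0.4446 -0.1364  0.1652]
```

Move back along the lock for a check view, closing the gripper ready for pressing.

>>> servo_tool(targets=[{"offset":[-0.015,-0.005,-0.003],"dr":[0,0,4]},{"offset":[-0.035,-0.011,-0.006],"dr":[0,0,10]},{"offset":[-0.05,-0.0165,-0.008],"dr":[0,0,15]},{"offset":[-0.0565,-0.0185,-0.008],"dr":[0,0,17.2]},{"offset":[-0.0565,-0.0185,-0.008],"dr":[0,0,17.2]},{"offset":[-0.0565,-0.0185,-0.008],"dr":[0,0,17.2]},{"offset":[-0.0565,-0.0185,-0.008],"dr":[0,0,17.2]}], gripper=1)

```text
time_s: 18.57
position: [0.454, -0.1931, 0.1705]
tcp_rot: [[-0.21, 0.978, -0.002], [0.978, 0.21, 0.001], [0.002, -0.001, -1.0]]
force: [-0.3, 0.0, -0.7]
opening: 0.041
grasp_force: 0.0
```

```bash
python3 -c "
from h import *
c=crop('wrist','pics/w5.png',150,0,220,300,2)
np.savez('w5.npz',**{k:c[k] for k in ('R','t','camera_matrix')})
s=bot.read_state();print(s['position'],s['opening'],s['time_s'])"
```

```text
[ 0.45402177 -0.19302879  0.17057463] 0.020187747232441936 18.6167
```

View pics/w5.png

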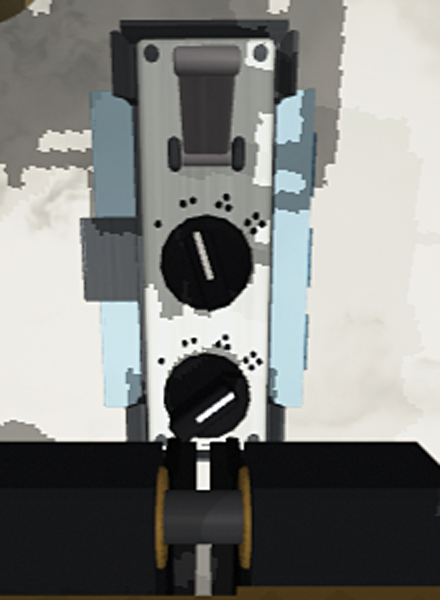

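The end dial line (199,421)-(234,394) points to the four dots and the lever dial line (195,234)-(210,279) to the two dots. The lever's tip bar is at (207,60).

```bash
python3 -c "
from h import *
c=dict(np.load('w5.npz'))
P=lambda x,y,z:ray(c,150+(x+.5)/2-.5,(y+.5)/2-.5,z)
yaw=102.1;u=np.array([-.2096,.978,0]);m=np.array([.4433,-.1358,0])
for a,b in (((199,421),(234,394)),((210,279),(195,234))):
  p,q=P(*a,.112),P(*b,.112); print('rad',np.arctan2(*(q-p)[1::-1])-np.radians(yaw))
L=[P(*q,.086) for q in ((138,39),(275,39))];print('lock end y',(np.mean(L,0)-m)@u, 'len',np.linalg.norm(L[0]-L[1]))
X=lambda t:m+u*(.042+.053*np.cos(t))+np.array([0,0,.092+.053*np.sin(t)])
for t in (.8,.9,1,1.1,1.2): print(t,(2*(proj(c,X(t))-[150,0])).round(1),X(t).round(4))
g=X(.97);go(g[0],g[1],.19,102.1)
"
```

```text
rad -0.8897794309019554
rad 0.32889334078545773
lock end y 0.08391068111294812 len 0.05250157188743124
0.8 [206.9  10.1] [ 0.4268 -0.0586  0.13  ]
0.9 [206.9  20.5] [ 0.4276 -0.0625  0.1335]
1 [207.   32.9] [ 0.4285 -0.0667  0.1366]
1.1 [207.   47.1] [ 0.4295 -0.0712  0.1392]
1.2 [207.   62.9] [ 0.4305 -0.0759  0.1414]
offset [ 0.1302  0.0016 -0.0192] dr [-0.07 -0.09  0.05] t 18.62 pos [ 0.454  -0.193   0.1706]
```

>>> servo_tool(targets=[{"offset":[0.01,0,-0.008],"dr":[0,0,0]},{"offset":[0.03,0.001,-0.015],"dr":[0,0,0]},{"offset":[0.06,0.0015,-0.015],"dr":[0,0,0]},{"offset":[0.09,0.0015,-0.015],"dr":[0,0,0]},{"offset":[0.113,0.0015,-0.015],"dr":[0,0,0]},{"offset":[0.124,0.0015,-0.015],"dr":[0,0,0]},{"offset":[0.124,0.0015,-0.01],"dr":[0,0,0]},{"offset":[0.124,0.0015,0],"dr":[0,0,0]},{"offset":[0.124,0.0015,0.01],"dr":[0,0,0]},{"offset":[0.124,0.0015,0.015],"dr":[0,0,0]},{"offset":[0.124,0.0015,0.015],"dr":[0,0,0]},{"offset":[0.124,0.0015,0.015],"dr":[0,0,0]}])

```text
time_s: 19.62
position: [0.4305, -0.0731, 0.1558]
tcp_rot: [[-0.209, 0.978, -0.0], [0.978, 0.209, -0.0], [0.0, -0.0, -1.0]]
force: [0.7, 0.4, -0.1]
opening: 0.006
grasp_force: 0.0
```

```bash
python3 -c "
from h import *
for i in range(2): viewer.capture('top')
u=np.array([-.2096,.978]);m=np.array([.4433,-.1358])
for y,z in ((.066,.15),(.09,.0955)): g=m+y*u;go(g[0],g[1],z,102.1)"
```

```text
offset [ 0.002  -0.0009  0.0063] dr [ 0.04  0.03 -0.05] t 19.72 pos [ 0.4307 -0.073   0.1563]
offset [ 0.026  -0.0009  0.0608] dr [ 0.04  0.03 -0.05] t 19.72 pos [ 0.4307 -0.073   0.1563]
```

>>> servo_tool(targets=[{"offset":[0.002,-0.001,0.006],"dr":[0,0,0]},{"offset":[0.003,-0.001,0.01],"dr":[0,0,0]},{"offset":[0.006,-0.001,0.014],"dr":[0,0,0]},{"offset":[0.01,-0.001,0.018],"dr":[0,0,0]},{"offset":[0.014,-0.001,0.022],"dr":[0,0,0]},{"offset":[0.017,-0.001,0.027],"dr":[0,0,0]},{"offset":[0.02,-0.001,0.032],"dr":[0,0,0]},{"offset":[0.022,-0.001,0.037],"dr":[0,0,0]},{"offset":[0.024,-0.001,0.042],"dr":[0,0,0]},{"offset":[0.025,-0.001,0.047],"dr":[0,0,0]},{"offset":[0.026,-0.001,0.051],"dr":[0,0,0]},{"offset":[0.026,-0.001,0.055],"dr":[0,0,0]},{"offset":[0.026,-0.001,0.057],"dr":[0,0,0]},{"offset":[0.026,-0.001,0.057],"dr":[0,0,0]}])

```text
time_s: 20.88
position: [0.4239, -0.0476, 0.0984]
tcp_rot: [[-0.209, 0.978, -0.0], [0.978, 0.209, -0.0], [-0.0, -0.0, -1.0]]
force: [-0.0, -0.7, 0.6]
opening: 0.002
grasp_force: 0.0
```

>>> servo_tool(targets=[{"offset":[0,0,0.001],"dr":[0,0,0]},{"offset":[0,0,0.002],"dr":[0,0,0]},{"offset":[0,0,0.003],"dr":[0,0,0]},{"offset":[0,0,0.003],"dr":[0,0,0]},{"offset":[0,0,0.003],"dr":[0,0,0]}])

```text
time_s: 21.3
position: [0.4244, -0.0477, 0.0969]
tcp_rot: [[-0.209, 0.978, 0.002], [0.978, 0.209, -0.001], [-0.001, 0.001, -1.0]]
force: [-1.3, 0.1, 9.5]
opening: 0.004
grasp_force: 4.6
```

>>> servo_tool(targets=[{"offset":[0,0,0.0005],"dr":[0,0,0]},{"offset":[0,0,0.001],"dr":[0,0,0]},{"offset":[0,0,0.001],"dr":[0,0,0]},{"offset":[0,0,0.001],"dr":[0,0,0]}])

```text
time_s: 21.63
position: [0.4244, -0.0477, 0.0964]
tcp_rot: [[-0.209, 0.978, 0.002], [0.978, 0.209, -0.001], [-0.001, 0.002, -1.0]]
force: [-2.6, 1.1, 14.9]
opening: 0.007
grasp_force: 7.4
```

Firmly down. I'll retreat upward and back for a final look.

>>> servo_tool(targets=[{"offset":[0,0,-0.004],"dr":[0,0,0]},{"offset":[0,0,-0.015],"dr":[0,0,0]},{"offset":[0,0,-0.035],"dr":[0,0,0]},{"offset":[-0.01,0,-0.06],"dr":[0,0,0]},{"offset":[-0.035,0,-0.08],"dr":[0,0,0]},{"offset":[-0.07,0,-0.09],"dr":[0,0,0]},{"offset":[-0.105,0,-0.09],"dr":[0,0,0]},{"offset":[-0.14,0,-0.09],"dr":[0,0,0]},{"offset":[-0.16,0,-0.09],"dr":[0,0,0]},{"offset":[-0.165,0,-0.09],"dr":[0,0,0]},{"offset":[-0.165,0,-0.09],"dr":[0,0,0]},{"offset":[-0.165,0,-0.09],"dr":[0,0,0]}])

```text
time_s: 22.63
position: [0.4575, -0.2075, 0.1846]
tcp_rot: [[-0.209, 0.978, -0.002], [0.978, 0.209, 0.002], [0.002, -0.001, -1.0]]
force: [0.1, 0.8, -0.2]
opening: 0.003
grasp_force: 0.0
```

```bash
python3 -c "
from h import *
c=crop('wrist','pics/w6.png',150,0,220,300,2)
np.savez('w6.npz',**{k:c[k] for k in ('R','t','camera_matrix')})
t=crop('top','pics/t6.png',0,0,512,384,1)
print(proj(c,[.4433-.2096*.095,-.1358+.978*.095,.092])*2-[300,0])"
```

```text
[204.34803393 -30.01149958]
```

View pics/w6.png

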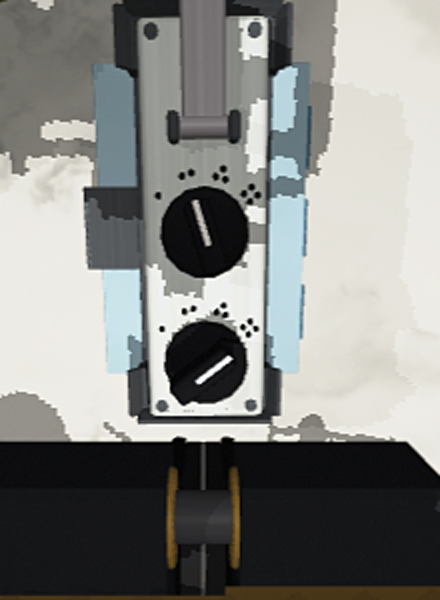

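The lever is flat, the pointers sit at four dots (end dial) and two dots (lever dial), the lock is home in both cups, and the gripper is clear.

```bash
python3 -c "
from rig import ticket
print(ticket.hand_in())"
```

```text
the job is handed in; nothing more can be done
None
```

The job is handed in after about 23 s of robot time: the lock is home in the bracket, the end dial is on four dots (about -0.89 rad), the lever dial on two dots (about +0.33 rad), the lever is folded flat, and the arm never went near the bottle or beaker.

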